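# Clear the fax deck and lift out its toner cassette

## Robot

A 6-joint arm with a two-finger parallel gripper is mounted at the origin on the work surface. World frame = base frame: x ahead of the robot, y to its left, z up, the work surface at z = 0. Lengths are in m, angles in rad, forces in N, time in s.
With the tool pointing down it reaches from about 0.4 to 0.825 m from the base axis. Payload 7 kg.
Tool frame: the origin (TCP) lies at the very end of the fingers, on their centre line; the grasp point (between the pads) lies 19 mm behind it; y points along the fingers, z is the direction in which the jaws open and shut, and the axes are right-handed (so a half turn about y gives the same grasp; the last joint's range is limited). The gripper opens to 88 mm and grips with 3 to 60 N. Pads are 19 mm wide; open, the fingers measure 130 mm over their backs; the gripper's body (78 mm by 193 mm) begins 47 mm behind the grasp point.
Start: joints at [1.605, 0.359, 0.012, 0, -1.224, -0.288], TCP at [0.169, 0.653, 0.227] pointing down, gripper open.
Joint ranges: [-3.07, 3.07], [-1.43, 2.12], [-1.02, 1.25], [-3.03, 1.67], [-3.05, -0], [-3.03, 3.03]. Speed limits (rad/s): [2.39, 2.39, 3.01, 3.14, 3.14, 3.14].

## Interface

Orientations are given as [roll, pitch, yaw] about the fixed x, y, z axes, in that order (R = Rz(yaw) Ry(pitch) Rx(roll)).
In Python, from station import get_state, grab_frame, job_done, regions_of gives the robot as it stands.
- The arm moves only by the tool drive_tool, never from a script. Its argument "rows" is a list of rows, each a list of 3 entries, a list of its own where there are three numbers: the shift along the world's x, y, z as a fraction of full scale, then the turn about the world's z as a fraction of full scale, then the opening, from 0 (shut) to 1 (fully open). A call has 1 to 12 rows; each row is the pose to reach, as a shift and turn from the pose commanded when the call began; what a row does not reach only later rows make up. Full scale, the value 1, is 30 cm for a shift and 90 degrees for a turn. A row lasts 1/10 s, in which the tool goes at most 50 mm and 8.59 degrees, less where a joint would pass 70% of its speed; a pose out of reach is approached as far as the arm can. A call with a number of a shift or a turn outside -1 to 1 is refused whole. A call with a gripper value outside its range is refused whole. The fingers move at their own pace and stop on an object; "newtons" is the grip in N (left out, the last holds). Time passes only in rows, so rows that repeat a pose let the fingers close. It gives the time, the measured TCP pose, the force and the opening at its end, in the units of the state.
- get_state(): the state, without advancing time (a new reading comes with each control period).
- grab_frame(name): name is "scene" or "top" or "wrist"; returns a dict with "img" (420x560x3 uint8, blue, green, red), "fx", "fy", "cx", "cy" (pixels), "k1" (the pictures are not rectified: a ray, as slopes to the right and down, at radius r is drawn at 1 + k1 r^2 times it, then the intrinsics apply), "T" (4x4, takes a point from camera to world coordinates); the wrist camera has in their place "hand_eye" (4x4, takes a point from camera to tool coordinates, whose origin is the TCP and whose axes are the tool frame's). Camera axes: x right, y down, z forward; pixel columns grow to the right and rows downward; lengths in m; the calibration is good to about 2 mm. A picture is of the moment at which its call begins: read the wrist's pose just before it. There is no depth.
- job_done(): hands the job in, once; it reports no verdict.
Trained networks look in a picture, given as the dict that the camera call returned (one of the last four; its "shot" number tells which), for a name from the list of things; names that differ only in an ending like _2 or _b are one class to them, and where a whole thing is asked for, a point or a joint stands for the part that bears it (a point fixed in the world has none). Each returns a list of dicts, best first, with "confidence" (0 to 1); they miss things now and then, are a little off and sometimes report something else, mostly with a low value. They report only what shows in the picture. A call takes as long as a camera call. They do not tell look-alikes from the thing itself.
- regions_of(picture, thing): "pixels" (420x560 bool, what is visible of it) and "box" ([left, top, right, bottom] in pixels, round what is visible of it).
The state is a dict: "t": time; "q": joint angles; "qd": joint speeds; "joint_efforts": joint torques, N m; "eef_pos": TCP position; "ee_rot": TCP orientation; "force": force on the tool from outside, world axes, zero at the start; "moment": the same for the moment, N m; "width": finger opening in m.
Only numpy, scipy, OpenCV 4.12 (cv2) and the standard library are available. Lean on these libraries where they do the work, as an engineer would, in place of code of your own. Each camera call takes 0.05 s, during which the arm holds its last target. There are 200 camera calls.

## Task

The fax machine is open for repair and three broken pieces of its casing lie on the grey paper deck beside the toner cassette. So that nothing drops into the works, take the orange-footed scraper block and with it sweep all three pieces off the deck's open edge into the blue waste tray, without touching them with the gripper, and stand the block upright back on the bench. Then pinch the cassette's two green side catches together, lift the cassette level out of its bay and finish still holding it by the squeezed catches, a good 5 cm clear above the deck; leave the handset, bit case and screwdriver where they are.

Things in the scene. Friction and masses are not known exactly. Their poses are not given: they have to be found in the camera images.
- machine: open fax machine, fixed; origin at bench level, z up, y the paper direction. Flat grey paper deck 70 mm above the bench, x -130 to 130, y -162 (open edge) to 192; ivory paper guides 12 mm high, inner faces at x = +-118, y -162 to 28; ivory ridge 15 mm high at y 177 to 191; cassette bay at x 0, y 110. Beside the deck, lower than 48 mm: keypad shelf (to x -176), handset cradle (to x 188).
- deck_edge (a point): middle of the deck's open edge (the machine's -y end), on the deck's surface, 70 mm above the bench; no rim here, and the deck overhangs the waste tray's near wall by about 10 mm
- tray: blue open waste tray, fixed on the bench under the deck's open edge, 230 (its x) x 112 (its y) mm, 45 mm high, walls 3 mm; origin under its centre, axes parallel to the machine's. Pieces pushed over the deck edge drop into it.
- scraper: scraper block, stands upright loose on the bench, 0.12 to 0.21 kg. Origin at the centre of its underside, z up. Orange foot 130 (its x) x 34 (its y) x 16 mm high; on it a grey grip 86 (x) x 26 (y) mm from 16 to 66 mm above the underside. Grip it across the 26 mm; sweep along its y.
- chip_a: broken piece of casing, pale yellow, 38 x 26 x 14 mm, 11 g, lying on the deck; origin at the centre of its underside
- chip_b: broken piece of casing, pale yellow, 34 x 24 x 15 mm, 11 g, lying on the deck; origin at the centre of its underside
- chip_c: broken piece of casing, pale yellow, 30 x 28 x 14 mm, 11 g, lying on the deck; origin at the centre of its underside
- cassette: black toner cassette, 0.3 to 0.6 kg, 210 (its x) x 42 (y) x 70 mm, latched in its bay (2 to 4 mm play), axes parallel to the machine's; origin at the centre of its underside, 30 mm above the bench when seated (40 mm below the deck). A green catch stands in the middle of each long side; their hooks hold it under the deck's rim until both are pressed over 5 mm, then it lifts straight up.
- catch_left (a joint): catch on the cassette's +y side: 0 m out (at rest), 0.008 m fully pressed inward; spring 2.5 N at rest to 6.5 N fully pressed, returns by itself. The two catches' outer faces are 60 mm apart at rest and 44 mm fully pressed.
- catch_right (a joint): catch on the cassette's -y side: the same, 0 m out to 0.008 m fully pressed inward
- catch_left_pad (a point): middle of the outer face of the +y green catch, 22 mm above the deck when seated; the catch is 36 mm wide along the cassette's x, 8 mm thick, and reaches 42 mm above the deck (82 mm above the cassette's underside)
- catch_right_pad (a point): middle of the outer face of the -y green catch, which is the same
- handset: ivory telephone handset lying loose on the bench, 210 (its x) x 48 x 46 mm high, origin under its centre; bystander
- bit_case: yellow screwdriver-bit case, 92 (its x) x 150 (its y) mm, 26 mm high with a clear lid standing up to 90 mm at its +x side, loose on the bench, origin under its centre; bystander
- screwdriver: red-handled screwdriver lying loose along its x, 180 mm long, 26 mm thick, origin under its centre; bystander
Mind the look-alikes: they are no part of the job. What is shaped like the chip_b but black is not meant.

How it is judged:
By the outcome, as a careful person would: the job done as asked, in the order asked, and still so for the second after the job is handed in, while the arm keeps its last pose, push and grip.
It also fails if it takes over 70 s, if anything falls off the work surface, if the arm or the gripper's body presses on something with over 40 N, if the wrist force passes 120 N, or if a joint passes its speed limit or range.

## Working session

There is one attempt and no reset: what is moved stays moved. The work goes in short steps, Python scripts to look and compute and a tool call to move; the robot and the scene stay as the last step left them, time stands still between calls to the robot, and variables do not carry over. Pictures are saved under pics/ and viewed, about 8 in all and at most 12, crops included, and the job is handed in when it is done.

Besides the shell and the picture viewer there is one more tool, called after "Emit:" by a JSON object that holds its "method" and its "body", one argument or row to a line. drive_tool: Moves the arm, as the interface text tells. Its arguments: {"type":"object","properties":{"rows":{"type":"array"},"newtons":{"type":"number"}},"required":["rows"]}

```bash
mkdir -p pics; ls; cat > h.py <<'E'
import numpy as np, cv2
from station import *
from scipy.spatial.transform import Rotation as R
def grab(n):
    s=get_state(); f=grab_frame(n)
    if n=="wrist":
        T=np.eye(4);T[:3,:3]=R.from_euler('xyz',s['ee_rot']).as_matrix();T[:3,3]=s['eef_pos'];f['T']=T@f['hand_eye']
    return f
def ray(f,u,v):
    p=np.array([(u-f['cx'])/f['fx'],(v-f['cy'])/f['fy']]);q=p.copy()
    for _ in range(20): q=p/(1+f['k1']*(q@q))
    d=f['T'][:3,:3]@np.array([q[0],q[1],1]); return f['T'][:3,3],d
def at(f,u,v,z):
    o,d=ray(f,u,v); return o+d*(z-o[2])/d[2]
def proj(f,P):
    P=np.atleast_2d(P);T=np.linalg.inv(f['T']);c=P@T[:3,:3].T+T[:3,3];q=c[:,:2]/c[:,2:]
    q=q*(1+f['k1']*(q**2).sum(1,keepdims=True)); return q*[f['fx'],f['fy']]+[f['cx'],f['cy']]
E
python3 - <<'E'
from h import *
s=get_state();print({k:np.round(v,3).tolist() for k,v in s.items()})
for n in ["scene","top"]:
    f=grab(n);cv2.imwrite(f'pics/{n}0.png',f['img']);print(n,f['T'].round(3).tolist(),f['fx'],f['k1'])
    for t in ["machine","tray","scraper","chip_a","chip_c","cassette","catch_left_pad","handset","bit_case","screwdriver"]:
        for r in regions_of(f,t):print(t,r['box'],round(r['confidence'],2),int(r['pixels'].sum()),np.argwhere(r['pixels']).mean(0)[::-1].round(1))
E
```

```text
pics
{'t': 0.0, 'q': [1.605, 0.359, 0.011, -0.0, -1.224, -0.288], 'qd': [-0.001, 0.002, -0.0, -0.0, -0.002, -0.001], 'joint_efforts': [0.002, -58.273, 29.305, 6.997, 0.007, -0.0], 'eef_pos': [0.169, 0.653, 0.226], 'ee_rot': [-1.569, 0.0, 2.888], 'force': [1.044, -0.058, -0.142], 'moment': [0.007, 0.02, 0.001], 'width': 0.087}
scene [[0.77, 0.41, -0.489, 1.078], [0.638, -0.492, 0.592, -0.675], [0.002, -0.768, -0.64, 0.75], [0.0, 0.0, 0.0, 1.0]] 379.4645521658644 -0.08200415870868405
machine [203.6, 167.1, 363.9, 290.4] 0.91 10098 [288.  231.6]
tray [177.5, 224.8, 261.8, 308.3] 0.89 3854 [217.3 264.5]
scraper [318.0, 167.6, 354.9, 197.4] 0.7 540 [339.3 182.6]
chip_a [265.9, 305.6, 280.0, 319.6] 0.76 170 [271.3 312.6]
chip_a [228.7, 326.8, 251.4, 345.4] 0.71 191 [239.6 338. ]
chip_a [195.0, 337.3, 211.1, 352.9] 0.62 170 [205.  342.2]
chip_a [263.9, 231.5, 275.4, 242.7] 0.61 120 [266.6 237.2]
chip_a [185.4, 223.5, 200.2, 229.2] 0.46 82 [190.2 225.2]
chip_c [265.9, 305.6, 280.0, 319.6] 0.76 170 [271.3 312.6]
chip_c [228.7, 326.8, 251.4, 345.4] 0.71 191 [239.6 338. ]
chip_c [195.0, 337.3, 
[... 1366 characters left out ...]
4.2] 0.61 168 [325.5 226.6]
chip_c [344.6, 310.5, 358.9, 321.6] 0.61 174 [352.3 315.5]
chip_c [318.6, 197.4, 334.8, 219.5] 0.55 165 [328.3 207.7]
chip_c [431.4, 171.3, 449.0, 187.2] 0.5 139 [439.8 179.1]
chip_c [422.3, 202.7, 446.2, 292.4] 0.26 1710 [432.7 247.4]
cassette [224.9, 170.0, 257.8, 267.0] 0.57 2115 [241.2 216.1]
catch_left_pad [226.7, 206.5, 233.8, 225.0] 0.6 127 [229.1 213.9]
handset [420.6, 202.8, 446.9, 293.0] 0.73 1741 [432.4 247.2]
bit_case [284.2, 88.9, 349.1, 144.4] 0.91 3394 [315.  116.3]
bit_case [318.0, 218.6, 332.3, 235.3] 0.65 154 [325.2 226.7]
bit_case [420.7, 203.6, 444.8, 293.7] 0.38 1831 [432.5 246.6]
screwdriver [174.6, 100.8, 187.2, 170.8] 0.57 450 [182.4 145. ]
```

```bash
python3 - <<'E'
import cv2
a=cv2.imread('pics/top0.png')[80:330,140:460];cv2.imwrite('pics/topc.png',cv2.resize(a,None,fx=2.4,fy=2.4,interpolation=cv2.INTER_CUBIC))
E
```

```text
(no output)
```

View pics/scene0.png

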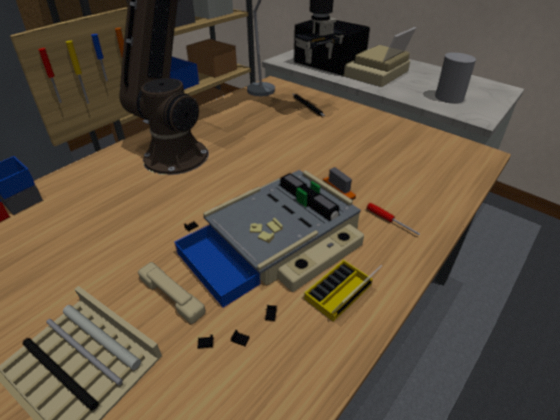

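View pics/topc.png

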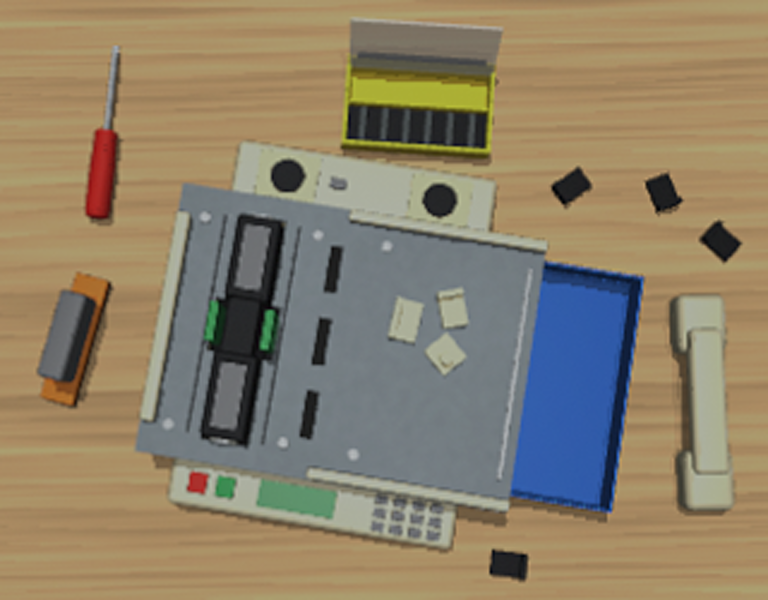

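The three pale pieces lie on the deck at crop (405,318), (453,307) and (445,353); the four black ones on the bench, crop (571,187), (663,191), (720,241) and (508,564), are look-alikes and not meant. The scraper is at crop (75,338), left of the machine, and the open edge and tray are on the right.

```bash
cat > fit.py <<'E'
from h import *
from scipy.optimize import least_squares
def W(p,L): # planar pose
    L=np.atleast_2d(np.array(L,float));c,s=np.cos(p[2]),np.sin(p[2])
    return np.c_[p[0]+c*L[:,0]-s*L[:,1],p[1]+s*L[:,0]+c*L[:,1],L[:,2]]
def fit(f,L,px,p0):
    r=least_squares(lambda p:(proj(f,W(p,L))-px).ravel(),p0,loss='soft_l1');return r.x,np.abs(r.fun).max()
E
python3 - <<'E'
from fit import *
f=grab("top")
c=lambda l:np.array(l)/2.4+[140-.3,80-.3]
Lm=[[.13,.192,.07],[.13,-.162,.07],[-.13,-.162,.07],[-.13,.192,.07]]
m,e=fit(f,Lm,c([[183,185],[547,243],[508,508],[137,452]]),[.5,-.05,0]);print('machine',m.round(4),e)
Ls=[[.065,.017,.016],[.065,-.017,.016],[-.065,-.017,.016],[-.065,.017,.016]]
s,e=fit(f,Ls,c([[79,273],[111,280],[73,405],[40,396]]),[.5,.2,0]);print('scraper',s.round(4),e)
for n,u in dict(a=(405,318),b=(453,307),c=(445,353)).items():
    P=at(f,*c([u])[0],.084);d=P[:2]-m[:2];cc,ss=np.cos(m[2]),np.sin(m[2]);print(n,P.round(3),'machine',np.round([cc*d[0]+ss*d[1],-ss*d[0]+cc*d[1]],3))
img=cv2.resize(f['img'][80:330,140:460],None,fx=2.4,fy=2.4,interpolation=cv2.INTER_CUBIC)
def dr(p,L,col):
    q=((proj(f,W(p,L))-[139.7,79.7])*2.4).round().astype(int);cv2.polylines(img,[q],True,col,1)
dr(m,Lm,(0,0,255));dr(s,Ls,(0,255,0))
G=lambda z,a,b:[[a,b,z],[a,-b,z],[-a,-b,z],[-a,b,z]]
dr(s,G(.066,.043,.013),(0,255,0))
cas=np.array(G(.1,.105,.021))+[0,.11,0];dr(m,cas,(255,0,255))
cat=np.array(G(.112,.018,.03))+[0,.11,0];dr(m,cat,(0,255,255))
print('cassette',W(m,[[0,.11,0]]).round(4))
cv2.imwrite('pics/ov.png',img)
w=grab("scene")
for r in regions_of(w,"catch_left")[:2]:print(r['box'])
E
```

```text
machine [ 0.5632 -0.0743 -0.1798] 1.8249457549180192
scraper [ 0.5832  0.208  -0.2985] 0.6228214964754955
a [ 0.589 -0.118  0.084] machine [ 0.034 -0.039]
b [ 0.599 -0.164  0.084] machine [ 0.051 -0.082]
c [ 0.556 -0.155  0.084] machine [ 0.007 -0.08 ]
cassette [[0.5829 0.0339 0.    ]]
```

View pics/ov.png

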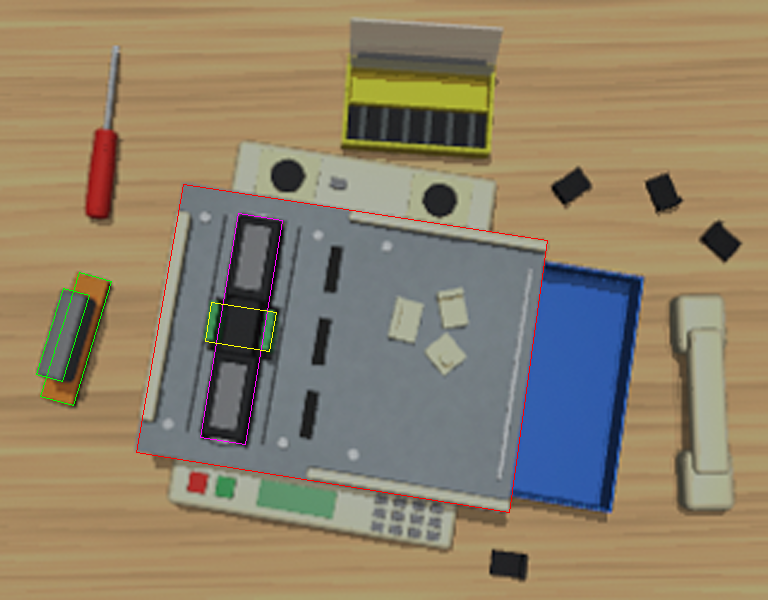

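The fit matches the picture: the deck, cassette, catch and scraper foot outlines all overlay. Next I move above the scraper and take a wrist-camera check.

Emit:
{"method": "drive_tool", "body": {
  "rows": [
    [[0.1,-0.1,0],0,1],
    [[0.2,-0.2,0],0,1],
    [[0.3,-0.3,0],0,1],
    [[0.4,-0.4,0],0,1],
    [[0.5,-0.5,0],0,1],
    [[0.6,-0.65,0],0,1],
    [[0.7,-0.75,0],-0.03,1],
    [[0.8,-0.85,0],-0.03,1],
    [[0.9,-0.95,0],-0.03,1],
    [[0.9,-1,0],-0.03,1],
    [[0.9,-1,0],-0.03,1],
    [[0.9,-1,0],-0.03,1]
  ]
}}

```text
t: 2.45
eef_pos: [0.4394, 0.3534, 0.2268]
ee_rot: [-1.571, 0.0, 2.84]
force: [-0.4, -0.0, 0.3]
width: 0.0874
```

Emit:
{"method": "drive_tool", "body": {
  "rows": [
    [[0.1,-0.1,0],0,1],
    [[0.2,-0.2,0],0,1],
    [[0.3,-0.3,0],0,1],
    [[0.4,-0.4,0],0,1],
    [[0.48,-0.483,0],0,1],
    [[0.48,-0.483,0],0,1],
    [[0.48,-0.483,0],0,1],
    [[0.48,-0.483,0],0,1]
  ]
}}

```text
t: 3.25
eef_pos: [0.583, 0.2097, 0.2265]
ee_rot: [-1.571, -0.0, 2.842]
force: [0.1, 0.9, 0.6]
width: 0.0875
```

```bash
python3 - <<'E'
from fit import *
f=grab("wrist");s=get_state();print(s['t'],s['eef_pos'],s['ee_rot'],s['force'])
img=f['img'].copy()
p=[.5832,.208,-.2985]
G=lambda z,a,b:[[a,b,z],[a,-b,z],[-a,-b,z],[-a,b,z]]
for L,c in ((G(.016,.065,.017),(0,255,0)),(G(.066,.043,.013),(255,0,255))):
    cv2.polylines(img,[proj(f,W(p,L)).round().astype(int)],True,c,1)
cv2.imwrite('pics/w1.png',img)
E
```

```text
3.3 [0.58286071 0.20982846 0.22665239] [-1.57101138e+00  1.76587238e-05  2.84246980e+00] [-0.75442814  0.67897028  0.79363204]
```

View pics/w1.png

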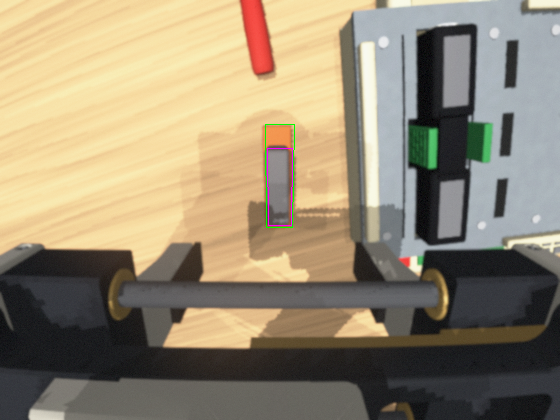

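The wrist view confirms the scraper pose to within about 1 px (box 265–294, 125–228), so I descend and grip.

Emit:
{"method": "drive_tool", "body": {
  "rows": [
    [[0,-0.006,-0.12],0,0.7],
    [[0,-0.006,-0.26],0,0.7],
    [[0,-0.006,-0.38],0,0.7],
    [[0,-0.006,-0.48],0,0.7],
    [[0,-0.006,-0.56],0,0.7],
    [[0,-0.006,-0.61],0,0.7],
    [[0,-0.006,-0.642],0,0.7],
    [[0,-0.006,-0.642],0,0.7]
  ],
  "newtons": 35
}}

```text
t: 4.1
eef_pos: [0.5825, 0.2072, 0.033]
ee_rot: [-1.569, -0.001, 2.842]
force: [0.0, 0.1, -0.7]
width: 0.0612
```

Emit:
{"method": "drive_tool", "body": {
  "rows": [
    [[0,0,0],0,0.2],
    [[0,0,0],0,0.2],
    [[0,0,0],0,0.2],
    [[0,0,0],0,0.2],
    [[0,0,0],0,0.2],
    [[0,0,0],0,0.2],
    [[0,0,0],0,0.2],
    [[0,0,0],0,0.2]
  ]
}}

```text
t: 4.9
eef_pos: [0.584, 0.2071, 0.0345]
ee_rot: [-1.572, 0.001, 2.841]
force: [-0.3, 1.7, 5.1]
width: 0.0255
```

```bash
python3 - <<'E'
from fit import *
s=get_state();print(s['eef_pos'],s['ee_rot'],s['width'],s['force'])
m=[.5632,-.0743,-.1798]
for L in ([.03,.03,0],[.03,-.10,0],[.03,-.195,0],[0,.11,0]):print(L,W(m,[L]).round(4))
E
```

```text
[0.5840435  0.20705409 0.03453847] [-1.57175448e+00  9.10017812e-04  2.84091886e+00] 0.02554462778346806 [-0.27615148  1.73180034  5.06455214]
[0.03, 0.03, 0] [[ 0.5981 -0.0501  0.    ]]
[0.03, -0.1, 0] [[ 0.5748 -0.1781  0.    ]]
[0.03, -0.195, 0] [[ 0.5578 -0.2715  0.    ]]
[0, 0.11, 0] [[0.5829 0.0339 0.    ]]
```

Emit:
{"method": "drive_tool", "body": {
  "rows": [
    [[0,0,0.03],0,0],
    [[0,0,0.1],0,0],
    [[0,0,0.2],0,0],
    [[0,0,0.32],0,0],
    [[0,0,0.43],0,0],
    [[0,0,0.5],0,0],
    [[0,0,0.53],0,0],
    [[0,0,0.53],0,0]
  ]
}}

```text
t: 5.7
eef_pos: [0.5835, 0.2067, 0.1938]
ee_rot: [-1.572, 0.001, 2.84]
force: [0.3, 0.1, -2.2]
width: 0.0258
```

Emit:
{"method": "drive_tool", "body": {
  "rows": [
    [[0,-0.06,0],0.02,0],
    [[0.02,-0.16,0],0.04,0],
    [[0.04,-0.28,0],0.06,0],
    [[0.047,-0.4,0],0.077,0],
    [[0.047,-0.52,0],0.077,0],
    [[0.047,-0.64,0],0.077,0],
    [[0.047,-0.74,0],0.077,0],
    [[0.047,-0.81,0],0.077,0],
    [[0.047,-0.85,0],0.077,0],
    [[0.047,-0.857,0],0.077,0],
    [[0.047,-0.857,0],0.077,0]
  ]
}}

```text
t: 6.8
eef_pos: [0.5972, -0.0504, 0.192]
ee_rot: [-1.57, -0.002, 2.961]
force: [-0.4, 0.2, -1.1]
width: 0.0256
```

```bash
python3 - <<'E'
from fit import *
s=get_state();print(s['t'],s['eef_pos'],s['ee_rot'],s['width'],s['force'],s['moment'])
f=grab("wrist");img=f['img'].copy()
m=[.5632,-.0743,-.1798]
G=lambda z,a,b:[[a,b,z],[a,-b,z],[-a,-b,z],[-a,b,z]]
e=s['eef_pos'];p=[e[0],e[1],s['ee_rot'][2]-np.pi]
for q,L,c in ((p,G(e[2]-.018,.065,.017),(0,255,0)),(p,G(e[2]+.032,.043,.013),(255,0,255)),(m,np.array(G(.112,.018,.030))+[0,.11,0],(0,255,255)),(m,[[.13,-.162,.07],[-.13,-.162,.07],[-.13,.192,.07],[.13,.192,.07]],(0,0,255))):
    cv2.polylines(img,[proj(f,W(q,L)).round().astype(int)],True,c,1)
cv2.imwrite('pics/w2.png',img)
E
```

```text
6.8 [ 0.59719151 -0.05037797  0.19199817] [-1.57045895e+00 -1.50008085e-03  2.96107164e+00] 0.02560514333972642 [-0.43081581  0.22512108 -1.14483951] [ 0.02146512 -0.03500405 -0.01355034]
```

View pics/w2.png

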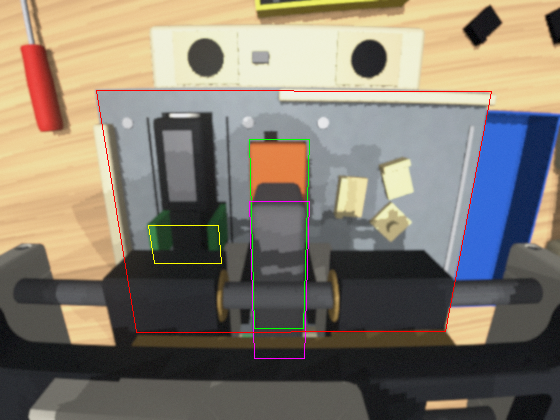

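The block is held squarely (orange foot 250–309, 140–200) with the three pieces ahead of it at (351,197), (397,180) and (390,221). Lowering it onto the deck now.

Emit:
{"method": "drive_tool", "body": {
  "rows": [
    [[0,0,-0.06],0,0],
    [[0,0,-0.13],0,0],
    [[0,0,-0.19],0,0],
    [[0,0,-0.23],0,0],
    [[0,0,-0.26],0,0],
    [[0,0,-0.28],0,0],
    [[0,0,-0.29],0,0],
    [[0,0,-0.29],0,0],
    [[0,0,-0.29],0,0]
  ]
}}

```text
t: 7.75
eef_pos: [0.598, -0.0504, 0.1065]
ee_rot: [-1.571, 0.001, 2.962]
force: [0.6, 0.8, -1.9]
width: 0.0259
```

```bash
python3 - <<'E'
from station import *
import numpy as np
z=[]
for _ in range(6):
    grab_frame("top");s=get_state();z.append(s['eef_pos'][2])
print(np.mean(z),np.std(z),s['force'],s['eef_pos'])
E
```

```text
0.10645909313010282 0.00012582811026979777 [-0.61670142  0.01672674 -0.50313996] [ 0.59773332 -0.05046965  0.10627367]
```

Emit:
{"method": "drive_tool", "body": {
  "rows": [
    [[-0.006,-0.031,0],0,0],
    [[-0.011,-0.062,0],0,0],
    [[-0.017,-0.093,0],0,0],
    [[-0.023,-0.124,0],0,0],
    [[-0.028,-0.155,0],0,0],
    [[-0.034,-0.186,0],0,0],
    [[-0.039,-0.217,0],0,0],
    [[-0.045,-0.248,0],0,0],
    [[-0.051,-0.279,0],0,0],
    [[-0.056,-0.31,0],0,0],
    [[-0.062,-0.341,0],0,0],
    [[-0.068,-0.372,0],0,0]
  ]
}}

```text
t: 9.25
eef_pos: [0.5771, -0.1628, 0.106]
ee_rot: [-1.571, -0.0, 2.962]
force: [-0.0, -0.4, -1.5]
width: 0.0262
```

```bash
python3 - <<'E'
from fit import *
s=get_state();print(s['t'],s['eef_pos'],s['force'],s['ee_rot'])
f=grab("top");g=grab("scene")
for n,i in (("top",f),("scene",g)):
    print(n,[(np.round(r['box']).tolist(),round(r['confidence'],2)) for r in regions_of(i,"chip_a")])
cv2.imwrite('pics/s1.png',np.hstack([cv2.resize(f['img'][170:310,270:430],(480,420)),cv2.resize(g['img'][180:320,170:280],(320,407))[:420].copy() if 0 else cv2.resize(g['img'][180:320,170:276],(320,420))]))
E
```

```text
9.25 [ 0.57705344 -0.162762    0.10595383] [-0.02959221 -0.44995389 -1.52049805] [-1.57079652e+00 -3.21349076e-05  2.96172936e+00]
top [([408.0, 151.0, 425.0, 170.0], 0.67), ([335.0, 234.0, 346.0, 239.0], 0.66), ([345.0, 310.0, 360.0, 322.0], 0.59)]
scene [([227.0, 331.0, 250.0, 345.0], 0.68), ([265.0, 307.0, 278.0, 321.0], 0.61), ([196.0, 335.0, 212.0, 353.0], 0.59), ([185.0, 222.0, 202.0, 232.0], 0.5), ([238.0, 213.0, 279.0, 247.0], 0.39)]
```

View pics/s1.png

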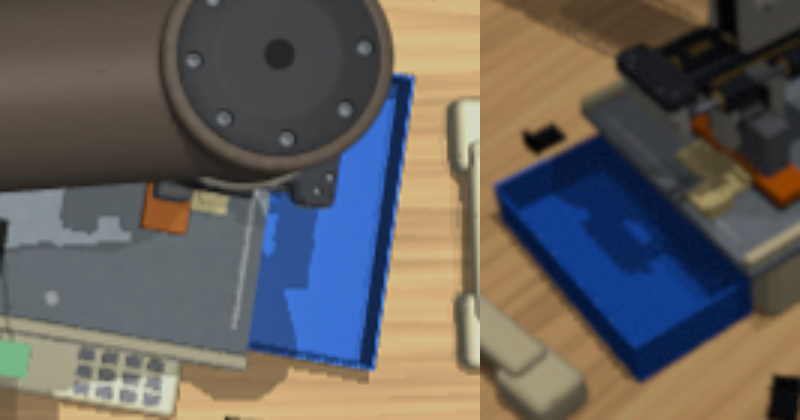

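The pieces are gathered in front of the orange foot, within its width. Continuing over the edge.

Emit:
{"method": "drive_tool", "body": {
  "rows": [
    [[-0.006,-0.031,0],0,0],
    [[-0.011,-0.062,0],0,0],
    [[-0.017,-0.093,0],0,0],
    [[-0.023,-0.124,0],0,0],
    [[-0.028,-0.155,0],0,0],
    [[-0.034,-0.186,0],0,0],
    [[-0.039,-0.217,0],0,0],
    [[-0.045,-0.248,0],0,0],
    [[-0.051,-0.279,0],0,0],
    [[-0.056,-0.31,0],0,0],
    [[-0.064,-0.352,0],0,0],
    [[-0.072,-0.4,0],0,0]
  ]
}}

```text
t: 10.65
eef_pos: [0.5554, -0.2829, 0.106]
ee_rot: [-1.571, 0.0, 2.962]
force: [0.3, -0.0, -0.9]
width: 0.026
```

Emit:
{"method": "drive_tool", "body": {
  "rows": [
    [[0,0,0],0,0],
    [[0,0,0],0,0],
    [[0,0,0],0,0],
    [[0,0,0.03],0,0],
    [[0,0,0.1],0,0],
    [[0,0,0.2],0,0],
    [[0,0,0.29],0,0],
    [[0,0,0.29],0,0]
  ]
}}

```text
t: 11.45
eef_pos: [0.5581, -0.2826, 0.1984]
ee_rot: [-1.569, 0.008, 2.963]
force: [0.1, 0.1, -0.9]
width: 0.0259
```

Emit:
{"method": "drive_tool", "body": {
  "rows": [
    [[0.02,0.1,0],0,0],
    [[0.04,0.22,0],0,0],
    [[0.06,0.36,0],0,0],
    [[0.08,0.5,0],0,0],
    [[0.1,0.62,0],0,0],
    [[0.12,0.74,0],0,0],
    [[0.137,0.76,0],0,0],
    [[0.137,0.76,0],0,0]
  ]
}}

```text
t: 12.25
eef_pos: [0.5971, -0.0525, 0.193]
ee_rot: [-1.571, 0.0, 2.964]
force: [-0.6, -0.7, -1.7]
width: 0.0258
```

```bash
python3 - <<'E'
from fit import *
s=get_state();print(s['t'],s['eef_pos'],s['force'],s['ee_rot'])
f=grab("top");g=grab("scene")
for n,i in (("top",f),("scene",g)):
    print(n,[(np.round(r['box']).tolist(),round(r['confidence'],2)) for r in regions_of(i,"chip_a")])
cv2.imwrite('pics/s2.png',np.hstack([cv2.resize(f['img'][170:310,270:430],(480,420)),cv2.resize(g['img'][180:320,170:276],(320,420))]))
E
```

```text
12.25 [ 0.59707898 -0.05246191  0.19299484] [-0.60957301 -0.72772339 -1.73090574] [-1.57081389e+00  6.68629934e-05  2.96435261e+00]
top [([364.0, 230.0, 377.0, 245.0], 0.66), ([428.0, 172.0, 450.0, 189.0], 0.66), ([344.0, 309.0, 362.0, 325.0], 0.63), ([370.0, 212.0, 377.0, 234.0], 0.57), ([360.0, 215.0, 378.0, 235.0], 0.56), ([406.0, 150.0, 426.0, 167.0], 0.45)]
scene [([262.0, 308.0, 278.0, 321.0], 0.73), ([184.0, 220.0, 200.0, 231.0], 0.66), ([225.0, 257.0, 239.0, 270.0], 0.61), ([195.0, 333.0, 210.0, 354.0], 0.53), ([229.0, 332.0, 249.0, 344.0], 0.5), ([214.0, 259.0, 224.0, 270.0], 0.48)]
```

View pics/s2.png

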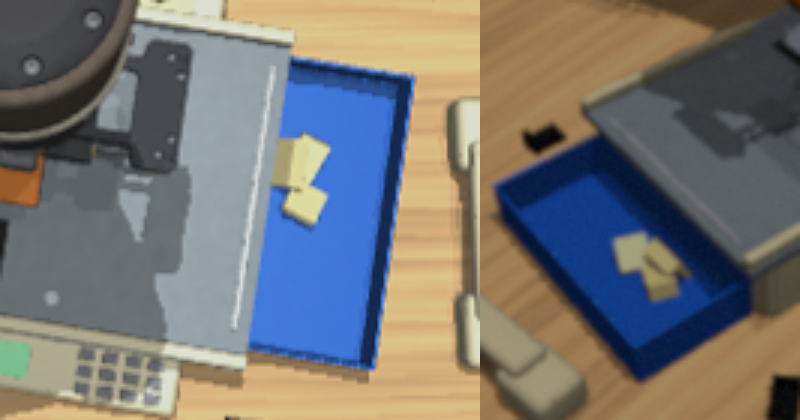

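All three pieces are in the tray, at (290,163), (313,158) and (305,205) in the left crop. I'll return the block to its original spot.

Emit:
{"method": "drive_tool", "body": {
  "rows": [
    [[0,0.06,0],0,0],
    [[0,0.16,0],-0.02,0],
    [[-0.02,0.28,0],-0.04,0],
    [[-0.04,0.4,0],-0.077,0],
    [[-0.05,0.52,0],-0.077,0],
    [[-0.05,0.64,0],-0.077,0],
    [[-0.05,0.74,0],-0.077,0],
    [[-0.05,0.82,0],-0.077,0],
    [[-0.05,0.86,0],-0.077,0],
    [[-0.05,0.865,0],-0.077,0],
    [[-0.05,0.865,0],-0.077,0]
  ]
}}

```text
t: 13.55
eef_pos: [0.5817, 0.2045, 0.1928]
ee_rot: [-1.57, -0.0, 2.84]
force: [0.3, -1.0, -1.2]
width: 0.0259
```

Emit:
{"method": "drive_tool", "body": {
  "rows": [
    [[0,0,-0.1],0,0],
    [[0,0,-0.22],0,0],
    [[0,0,-0.34],0,0],
    [[0,0,-0.43],0,0],
    [[0,0,-0.48],0,0],
    [[0,0,-0.505],0,0],
    [[0,0,-0.52],0,0],
    [[0,0,-0.526],0,0],
    [[0,0,-0.526],0,0]
  ]
}}

```text
t: 14.45
eef_pos: [0.5822, 0.2054, 0.0359]
ee_rot: [-1.572, 0.001, 2.84]
force: [0.6, -0.3, -1.7]
width: 0.026
```

```bash
python3 - <<'E'
from station import *
s=get_state();print(s['t'],s['eef_pos'],s['force'],s['ee_rot'],s['width'])
E
```

```text
14.45 [0.58215308 0.20544381 0.03589063] [ 0.63024015 -0.29186491 -1.65656876] [-1.57166449e+00  7.44677014e-04  2.84044780e+00] 0.02595028365971306
```

About 1.5 mm above the bench: lower gently, then release and retreat.

Emit:
{"method": "drive_tool", "body": {
  "rows": [
    [[0,0,-0.003],0,0],
    [[0,0,-0.005],0,0],
    [[0,0,-0.005],0,0],
    [[0,0,-0.005],0,0.35],
    [[0,0,-0.005],0,0.5],
    [[0,0,-0.005],0,0.7],
    [[0,0,-0.005],0,0.7],
    [[0,0,-0.005],0,0.7],
    [[0,0,-0.005],0,0.7]
  ]
}}

```text
t: 15.35
eef_pos: [0.5817, 0.2054, 0.0336]
ee_rot: [-1.571, -0.0, 2.841]
force: [-0.2, -0.1, -0.5]
width: 0.0601
```

Emit:
{"method": "drive_tool", "body": {
  "rows": [
    [[0,0,0.05],0,0.7],
    [[0,0,0.15],0,0.7],
    [[0,0,0.28],0,0.7],
    [[0,0,0.41],0,0.7],
    [[0,0,0.54],0,0.7],
    [[0,0,0.64],0,0.84],
    [[0,0,0.64],0,0.84],
    [[0,0,0.64],0,0.84]
  ]
}}

```text
t: 16.15
eef_pos: [0.5817, 0.2056, 0.2263]
ee_rot: [-1.572, 0.001, 2.841]
force: [-0.4, -0.1, -0.8]
width: 0.0727
```

```bash
python3 - <<'E'
from fit import *
s=get_state();print(s['t'],s['eef_pos'],s['force'],s['ee_rot'],s['width'])
f=grab("wrist");img=f['img'].copy()
m=[.5632,-.0743,-.1798]
G=lambda z,a,b:[[a,b,z],[a,-b,z],[-a,-b,z],[-a,b,z]]
p=[.5822,.2055,2.84-np.pi]
for q,L,c in ((p,G(.016,.065,.017),(0,255,0)),(p,G(.066,.043,.013),(255,0,255)),(m,np.array(G(.112,.018,.030))+[0,.11,0],(0,255,255))):
    cv2.polylines(img,[proj(f,W(q,L)).round().astype(int)],True,c,1)
cv2.imwrite('pics/w3.png',img)
E
```

```text
16.15 [0.58172431 0.20564318 0.22631029] [-0.38366553 -0.12351309 -0.80213042] [-1.57235955e+00  7.08458974e-04  2.84053658e+00] 0.07273132714995838
```

View pics/w3.png

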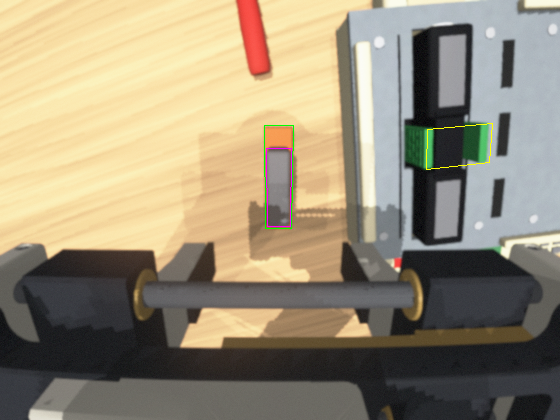

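The block stands where it was: the outline matches the foot and grip at (265–294, 125–228). The catch outline matches the green catches at (427–491, 125–168). On to the cassette.

Emit:
{"method": "drive_tool", "body": {
  "rows": [
    [[0,-0.05,0],0.02,0.84],
    [[0,-0.14,0],0.04,0.84],
    [[0,-0.25,0],0.06,0.84],
    [[0.003,-0.36,0],0.077,0.84],
    [[0.003,-0.46,0],0.077,0.84],
    [[0.003,-0.54,0],0.077,0.84],
    [[0.003,-0.572,0],0.077,0.84],
    [[0.003,-0.572,0],0.077,0.84],
    [[0.003,-0.572,0],0.077,0.84]
  ],
  "newtons": 40
}}

```text
t: 17.1
eef_pos: [0.5824, 0.0342, 0.2249]
ee_rot: [-1.57, -0.001, 2.961]
force: [-0.0, -0.3, 0.5]
width: 0.0737
```

```bash
python3 - <<'E'
from fit import *
s=get_state();print(s['t'],s['eef_pos'],s['ee_rot'],s['width'])
e=s['eef_pos'];print('off m-frame',[np.round(v,4) for v in [e[:2]-W([.5632,-.0743,-.1798],[[0,.11,0]])[0,:2]]], s['ee_rot'][2]-np.pi+.1798)
f=grab("wrist");print([(r['box'],r['confidence']) for r in regions_of(f,"catch_left_pad")])
m=[.5632,-.0743,-.1798]
G=lambda z,a,b:[[a,b,z],[a,-b,z],[-a,-b,z],[-a,b,z]]
img=f['img'].copy()
for L in (np.array(G(.112,.018,.030))+[0,.11,0],np.array(G(.1,.105,.021))+[0,.11,0]):
    cv2.polylines(img,[proj(f,W(m,L)).round().astype(int)],True,(0,255,255),1)
cv2.imwrite('pics/w4.png',cv2.resize(img[80:380,120:440],None,fx=1.9,fy=1.9))
E
```

```text
17.1 [0.5824192  0.03417361 0.22489159] [-1.57033711e+00 -1.07634696e-03  2.96130342e+00] 0.0736978852130893
off m-frame [array([-0.0005,  0.0002])] -0.0004892360115793248
[([241.4, 170.4, 258.6, 219.3], 0.89)]
```

View pics/w4.png

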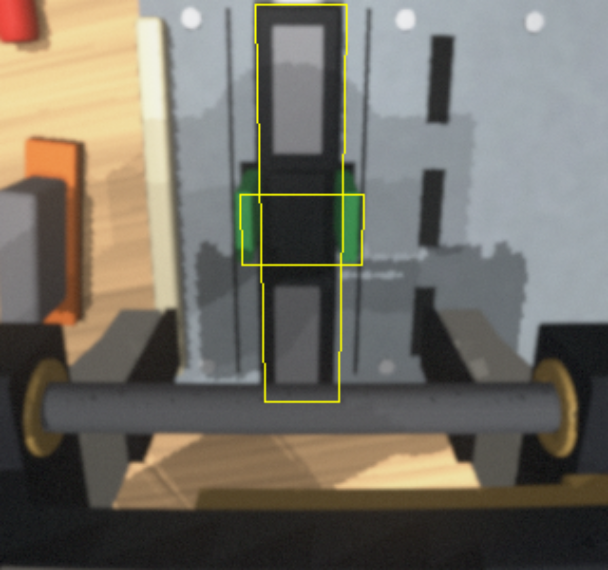

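The gripper is centred to about 1–2 mm (catch outer faces at crop 236 and 360 against outline 241 and 363), so I shift 1 mm toward +y and descend.

Emit:
{"method": "drive_tool", "body": {
  "rows": [
    [[0,0.003,-0.1],0,0.84],
    [[0,0.003,-0.2],0,0.84],
    [[0,0.003,-0.28],0,0.84],
    [[0,0.003,-0.34],0,0.84],
    [[0,0.003,-0.39],0,0.84],
    [[0,0.003,-0.43],0,0.84],
    [[0,0.003,-0.46],0,0.84],
    [[0,0.003,-0.48],0,0.84],
    [[0,0.003,-0.495],0,0.84],
    [[0,0.003,-0.5],0,0.84],
    [[0,0.003,-0.5],0,0.84]
  ]
}}

```text
t: 18.3
eef_pos: [0.5827, 0.0348, 0.0758]
ee_rot: [-1.571, 0.0, 2.962]
force: [-0.6, 0.4, -0.1]
width: 0.0735
```

Emit:
{"method": "drive_tool", "body": {
  "rows": [
    [[0,0,0],0,0.65],
    [[0,0,0],0,0.6],
    [[0,0,0],0,0.55],
    [[0,0,0],0,0.5],
    [[0,0,0],0,0.4],
    [[0,0,0],0,0.4],
    [[0,0,0],0,0.4],
    [[0,0,0],0,0.4],
    [[0,0,0],0,0.4],
    [[0,0,0],0,0.4]
  ]
}}

```text
t: 19.3
eef_pos: [0.5831, 0.035, 0.0762]
ee_rot: [-1.571, 0.001, 2.962]
force: [-0.7, 2.0, 5.9]
width: 0.0414
```

```bash
python3 - <<'E'
from station import *
s=get_state();print(s['t'],s['eef_pos'],s['force'],s['ee_rot'],s['width'])
E
```

```text
19.3 [0.58305108 0.03500863 0.07617034] [-0.67366143  1.9965828   5.89660589] [-1.57128322e+00  9.63895969e-04  2.96188898e+00] 0.04137936797640703
```

Emit:
{"method": "drive_tool", "body": {
  "rows": [
    [[0,0,0],0,0.4],
    [[0,0,0.005],0,0.4],
    [[0,0,0.01],0,0.4],
    [[0,0,0.02],0,0.4],
    [[0,0,0.03],0,0.4],
    [[0,0,0.04],0,0.4],
    [[0,0,0.05],0,0.4],
    [[0,0,0.05],0,0.4],
    [[0,0,0.05],0,0.4]
  ]
}}

```text
t: 20.2
eef_pos: [0.5826, 0.0348, 0.0908]
ee_rot: [-1.571, 0.0, 2.962]
force: [0.4, -0.4, -5.3]
width: 0.0415
```

```bash
python3 - <<'E'
from fit import *
s=get_state();print(s['t'],s['eef_pos'],s['force'],s['moment'],s['ee_rot'],s['width'])
f=grab("wrist");g=grab("scene")
cv2.imwrite('pics/l1.png',np.hstack([cv2.resize(f['img'][60:340,120:440],(460,403)),cv2.resize(g['img'][140:240,230:380],None,fx=2.2,fy=4.03)]))
E
```

```text
20.2 [0.58261754 0.03476685 0.0907897 ] [ 0.44531562 -0.37149316 -5.26150385] [-0.04052119  0.04568214  0.06987603] [-1.57098777e+00  2.11154303e-04  2.96154368e+00] 0.04153353245418465
```

View pics/l1.png

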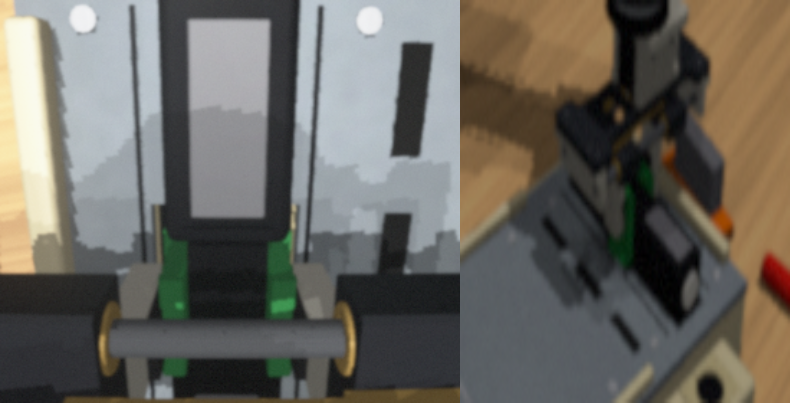

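The cassette is free: the wrist force is about 5 N, its own weight, and it is rising level with the catches squeezed. Lifting straight up.

Emit:
{"method": "drive_tool", "body": {
  "rows": [
    [[0,0,0.02],0,0.4],
    [[0,0,0.05],0,0.4],
    [[0,0,0.09],0,0.4],
    [[0,0,0.13],0,0.4],
    [[0,0,0.17],0,0.4],
    [[0,0,0.21],0,0.4],
    [[0,0,0.25],0,0.4],
    [[0,0,0.29],0,0.4],
    [[0,0,0.32],0,0.4],
    [[0,0,0.34],0,0.4],
    [[0,0,0.35],0,0.4],
    [[0,0,0.35],0,0.4]
  ]
}}

```text
t: 21.5
eef_pos: [0.5826, 0.0348, 0.1958]
ee_rot: [-1.571, 0.0, 2.962]
force: [-0.5, -0.7, -5.3]
width: 0.0413
```

Emit:
{"method": "drive_tool", "body": {
  "rows": [
    [[0,0,0],0,0.4],
    [[0,0,0],0,0.4],
    [[0,0,0],0,0.4],
    [[0,0,0],0,0.4],
    [[0,0,0],0,0.4]
  ]
}}

```text
t: 22.0
eef_pos: [0.5826, 0.0347, 0.1955]
ee_rot: [-1.571, -0.0, 2.962]
force: [-0.5, -0.6, -5.7]
width: 0.0419
```

```bash
python3 - <<'E'
from fit import *
s=get_state();print(s['t'],s['eef_pos'],s['force'],s['moment'],s['ee_rot'],s['width'],s['qd'])
f=grab("wrist");g=grab("scene");img=g['img'].copy()
m=[.5632,-.0743,-.1798]
G=lambda z,a,b:[[a,b,z],[a,-b,z],[-a,-b,z],[-a,b,z]]
zb=s['eef_pos'][2]-.046
for z in (zb,zb+.07):cv2.polylines(img,[((proj(g,W(m,np.array(G(z,.105,.021))+[0,.11,0])))).round().astype(int)],True,(0,255,255),1)
cv2.imwrite('pics/l2.png',np.hstack([cv2.resize(f['img'][60:340,120:440],(380,333)),cv2.resize(img[110:270,170:380],(420,333))]))
for n,i in (("scene",g),):
  for t in ("handset","bit_case","screwdriver","scraper"):print(t,[(np.round(r['box']).tolist(),round(r['confidence'],2)) for r in regions_of(i,t)][:2])
E
```

```text
22.0 [0.58255323 0.03474474 0.19549989] [-0.51230348 -0.55699145 -5.69176077] [-0.00184435  0.01595392 -0.02669482] [-1.57067203e+00 -2.39835825e-04  2.96160790e+00] 0.04189428239851083 [ 0.00154727 -0.00196874  0.00177629  0.00058698 -0.00036302  0.00100931]
handset [([139.0, 263.0, 207.0, 324.0], 0.71)]
bit_case [([301.0, 259.0, 379.0, 322.0], 0.72)]
screwdriver [([365.0, 203.0, 416.0, 236.0], 0.79), ([301.0, 258.0, 379.0, 323.0], 0.56)]
scraper [([338.0, 176.0, 355.0, 199.0], 0.6)]
```

View pics/l2.png

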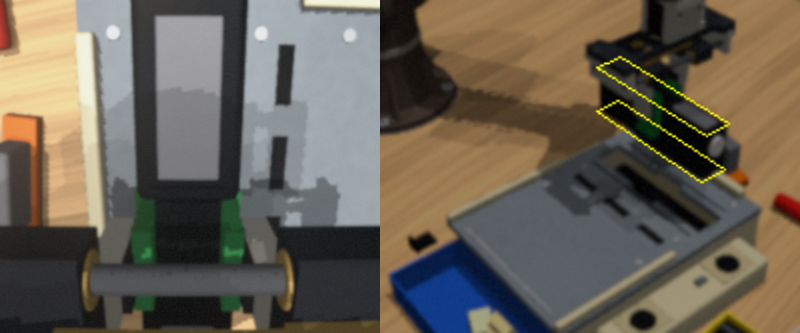

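The cassette hangs level on its predicted outline, about 8 cm above the deck. The bay is empty, the pieces are in the tray, and the scraper is standing on the bench. Handing in.

```bash
python3 -c "from station import *; print(job_done()); s=get_state();print(s['t'],s['width'],s['eef_pos'],s['force'])"
```

```text
the job is handed in; nothing more can be done
None
the job is handed in; nothing more can be done
```

The job is handed in, at about 22 s of the 70 s allowed. No verdict was reported.

- **Pieces:** I swept all three pale pieces off the deck's open edge with the scraper block. Both cameras show them in the blue tray. The gripper fingers stayed above the pieces by design. The black look-alikes were left alone.
- **Block:** It stands upright back at its original spot, with its outline matching in the wrist view to about 1 px.
- **Cassette:** I squeezed both catches and lifted it straight up, and it is still held. The last view shows it level with its underside about 8 cm above the deck. The measured load is a steady 5–6 N, consistent with its weight.
- **Bystanders:** The handset and bit case were found where they started. The screwdriver was reported with a larger box in the last picture (it now includes the shaft), but the handle end has not moved and the arm never went near it.

One check disagreed: the gripper reads about 41.5 mm on the squeezed catches, against the stated 44 mm when fully pressed. I took this to be give in the fingers at the 40 N grip, since the cassette came free without resistance.

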